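Lay the straight-shank cutters in their regrind cradles

TASK

The three straight-shank milling cutters go out for regrinding: lay each one in the cradle whose notches are cut for its thickness, down on the floor of both notches and centred lengthways, either way round. Set them down gently, do not let the cutters knock together, and leave the two taper-shank cutters and the chuck key where they are.

Things in the scene. Friction and masses are not known exactly. Their poses are not given: they have to be found in the camera images.
- cutter_d38: the thinnest of three straight-shank milling cutters: dark, spiral flutes and a plain cylindrical shank nearly as thick; 38 mm diameter, 213 mm long, 34 mm between gripping pads, 500 to 720 g. Lies flat and does not roll. Origin: on its underside at mid-length, under its centre of mass; x along its length, shank end +x; z up.
- cutter_d50: the middle one of three straight-shank milling cutters: dark, spiral flutes and a plain cylindrical shank nearly as thick; 50 mm diameter, 203 mm long, 46 mm between gripping pads, 600 to 830 g. Lies flat and does not roll. Origin: on its underside at mid-length, under its centre of mass; x along its length, shank end +x; z up.
- cutter_d60: the thickest of three straight-shank milling cutters: dark, spiral flutes and a plain cylindrical shank nearly as thick; 60 mm diameter, 213 mm long, 56 mm between gripping pads, 680 to 940 g. Lies flat and does not roll. Origin: on its underside at mid-length, under its centre of mass; x along its length, shank end +x; z up.
- cradle_small: the cradle with the narrowest notches, fixed: wooden base 186 x 70 x 12 mm (long along x) with two upright grey plastic saddles, 26 mm thick, centred at x = -68 and +68 mm; the 110 mm between is open for fingers. Notches run along x, 44 mm wide, floor 20 mm above the bench, cheeks 24 mm higher (top 6 mm chamfered). Origin: middle of its underside; z up.
- cradle_medium: the cradle with the middle notches, fixed: wooden base 186 x 81 x 12 mm (long along x) with two upright grey plastic saddles, 26 mm thick, centred at x = -68 and +68 mm; the 110 mm between is open for fingers. Notches run along x, 55 mm wide, floor 20 mm above the bench, cheeks 30 mm higher (top 6 mm chamfered). Origin: middle of its underside; z up.
- cradle_large: the cradle with the widest notches, fixed: wooden base 186 x 92 x 12 mm (long along x) with two upright grey plastic saddles, 26 mm thick, centred at x = -68 and +68 mm; the 110 mm between is open for fingers. Notches run along x, 66 mm wide, floor 20 mm above the bench, cheeks 36 mm higher (top 6 mm chamfered). Origin: middle of its underside; z up.
- taper_d40: taper-shank milling cutter, 40 mm in diameter, 213 mm long, lying among the others; its bare bright shank tapers down to a thin flat tang. Stays where it is. Origin: on its underside, at mid-length; x axis along its length with the shank at +x.
- taper_d30: slender taper-shank milling cutter, 30 mm in diameter, 223 mm long, with a bare bright tapering shank, lying apart at the far left, pointing away from the robot. Stays where it is. Origin: on its underside, at mid-length; x axis along its length with the shank at +x.
- key: T-handled chuck key, 90 x 85 mm, 19 mm high, lying in front of the steel tool box. Bystander. Origin: middle of its underside.

How it is judged:
At the end, for the whole second after the job is handed in: Each straight-shank cutter rests in its own cradle (38 narrowest, 50 middle, 60 widest) on the notch floors (20 mm up, within 5), level, within 15 mm lengthways, 8 mm sideways, 0.12 rad, either way round; taper-shank cutters and chuck key within 20 mm of their start (x of cutter_d38 in the frame of cradle_small between -0.015 and 0.015 m and y of cutter_d38 in the frame of cradle_small between -0.008 and 0.008 m and z of cutter_d38 in the frame of cradle_small between 0.015 and 0.025 m and angle between the x axis of cutter_d38 and the x axis of cradle_small, either way round below 0.12 rad and angle between each of cutter_d38, cutter_d50, cutter_d60's own z axis and vertical below 0.1 rad and linear speed of each of cutter_d38, cutter_d50, cutter_d60 below 0.02 m/s and angular speed of each of cutter_d38, cutter_d50, cutter_d60 below 0.2 rad/s and x of cutter_d50 in the frame of cradle_medium between -0.015 and 0.015 m and y of cutter_d50 in the frame of cradle_medium between -0.008 and 0.008 m and z of cutter_d50 in the frame of cradle_medium between 0.015 and 0.025 m and angle between the x axis of cutter_d50 and the x axis of cradle_medium, either way round below 0.12 rad and x of cutter_d60 in the frame of cradle_large between -0.015 and 0.015 m and y of cutter_d60 in the frame of cradle_large between -0.008 and 0.008 m and z of cutter_d60 in the frame of cradle_large between 0.015 and 0.025 m and angle between the x axis of cutter_d60 and the x axis of cradle_large, either way round below 0.12 rad and distance of each of taper_d40, taper_d30, key from where it was at the start of the episode below 0.02 m); the robot touches nothing.
It fails at once if two cutters knock together (over 3 N) (contact force between cutter_d38 and cutter_d50 above 3 N or contact force between any of cutter_d38, cutter_d50 and cutter_d60 above 3 N or contact force between any of cutter_d38, cutter_d50, cutter_d60 and taper_d40 above 3 N or contact force between any of cutter_d38, cutter_d50, cutter_d60 and taper_d30 above 3 N).
It fails at once if a cutter is dropped or slammed onto a cradle (over 90 N) (contact force between any of cutter_d38, cutter_d50, cutter_d60 and cradle_small above 90 N or contact force between any of cutter_d38, cutter_d50, cutter_d60 and cradle_medium above 90 N or contact force between any of cutter_d38, cutter_d50, cutter_d60 and cradle_large above 90 N).
It fails at once if a taper-shank cutter or a bystander is pushed more than 20 mm (distance of any of taper_d40, taper_d30, key from where it was at the start of the episode above 0.02 m).
It also fails if it takes over 90 s, if anything falls off the work surface, if the arm or the gripper's body presses on something with over 40 N, if the wrist force passes 120 N, or if a joint passes its speed limit or range.

ROBOT

A 7-joint arm with a two-finger parallel gripper is mounted at the origin on a cart in front of the work surface, level with it; the furniture and walls round the work are solid. World frame = base frame: x ahead of the robot, y to its left, z up, the work surface at z = 0. Lengths are in m, angles in rad, forces in N, time in s.
With the tool pointing down it reaches from about 0.35 to 0.9 m from the base axis. Payload 19.9 kg.
Tool frame: the origin (TCP) lies midway between the tips of the shut fingers; the grasp point (between the pads) lies 19 mm behind it; z points along the fingers, y is the line along which they close (so a half turn about z gives the same grasp; the last joint's range is limited). The gripper opens to 85 mm and grips with 20 to 120 N. Pads are 22 mm wide; open, the fingers measure 114 mm over their backs; the gripper's body (76 mm by 85 mm) begins 54 mm behind the grasp point. The pads swing forward as they close: fully open they stand 13 mm farther back than shut.
Start: joints at [1.135, 0.417, -0.01, 1.614, 0.005, 1.111, -0.053], TCP at [0.24, -0.577, 0.231] pointing down, gripper open.
Joint ranges: [-2.81, 2.81], [-0.39, 2.02], [-1.27, 1.25], [0.06, 2.57], [-1.19, 4.33], [0.19, 2], [-2.82, 2.82]. Speed limits (rad/s): [1.89, 1.89, 2.39, 2.39, 3.01, 3.01, 3.01].

INTERFACE

Orientations are given as a rotation vector (axis times angle).
In Python, from station import ctrl gives the robot as it stands.
- The arm moves only by the shell command python3 -m inch 'ROWS' [FORCE]. ROWS is a JSON object of lists of equal length, an entry for each row: "slide": the shift along the tool's x, y, z in m, a list of three; "rotation": the turn, a rotation vector about the tool's x, y, z in rad, a list of three; "fingers": the finger opening in m, from 0 to 0.0854. In form: {"slide": [[tx, ty, tz], ...], "rotation": [[rx, ry, rz], ...], "fingers": [fingers, ...]}. A call has 1 to 20 rows; each row shifts and turns the commanded pose from where the row before left it, along the tool's axes as they then stand; what a row does not reach is not made up. A row lasts 1/8 s, in which the tool goes at most 62.5 mm and 10.7 degrees, less where a joint would pass 70% of its speed; a pose out of reach is approached as far as the arm can. A call with a gripper value outside its range is refused whole. The fingers move at their own pace and stop on an object; FORCE is the grip in N (left out, the last holds). Time passes only in rows, so rows that do not move let the fingers close. It gives the time, the measured TCP pose, the force, the opening and the grip force at its end, in the units of the state.
- ctrl.get_state(): the state, without advancing time (a new reading comes with each control period).
- ctrl.snapshot(name): name is "scene" or "top" or "wrist"; returns the picture (400x640x3 uint8, blue, green, red); there is no depth.
- ctrl.get_calibration(name): a dict with "fx", "fy", "cx", "cy" (pixels), "k1" (the pictures are not rectified: a ray, as slopes to the right and down, at radius r is drawn at 1 + k1 r^2 times it, then the intrinsics apply), "origin" and "rotation" of the camera in the world; the wrist camera has in their place "mount" (4x4, takes a point from camera to tool coordinates, whose origin is the TCP and whose axes are the flange's). Camera axes: x right, y down, z forward; pixel columns grow to the right and rows downward; lengths in m; the calibration is good to about 2 mm. A picture is of the moment at which its call begins: read the wrist's pose just before it. get_calibration takes no time and is no camera call.
- ctrl.job_done(): hands the job in; it is judged then, once.
The state is a dict: "t": time; "qpos": joint angles; "qvel": joint speeds; "joint_torque": joint torques, N m; "tcp_pos": TCP position; "eef_rot": TCP orientation; "contact_force": force on the tool from outside, world axes, zero at the start; "ft_torque": the same for the moment, N m; "grip_width": opening from 0.0 (shut) to 1.0 (fully open); "gripper_force": force on a finger pad.
Only numpy, scipy, OpenCV 4.12 (cv2) and the standard library are available. Lean on these libraries where they do the work, as an engineer would, in place of code of your own. Each camera call takes 0.05 s, during which the arm holds its last target. There are 200 camera calls.

## Working session

There is one attempt and no reset: what is moved stays moved. The work goes in short steps, Python scripts to look and compute and a shell command to move; the robot and the scene stay as the last step left them, time stands still between calls to the robot, and variables do not carry over. Pictures are saved under pics/ and viewed, at most 17 in all, crops included, and the job is handed in when it is done.

```bash
ls; mkdir -p pics; python3 - <<'E'
from station import ctrl
import cv2
s=ctrl.get_state(); print(s)
for n in("scene","top","wrist"):
    cv2.imwrite(f"pics/{n}0.png",ctrl.snapshot(n)); print(n,ctrl.get_calibration(n))
E
```

```text
pics
{'t': 0.0, 'qpos': array([ 1.135514  ,  0.41798992, -0.01028704,  1.61419696,  0.00468011,
        1.11070581, -0.05300361]), 'qvel': array([-0.00150859,  0.00143298,  0.00127722, -0.00047371, -0.00107306,
        0.00123083,  0.0011059 ]), 'joint_torque': array([-5.11163435e-04, -8.64443350e+01,  6.78542331e-01, -4.34888864e+01,
        1.91136100e-02,  7.60978670e-03,  6.55659778e-05]), 'tcp_pos': array([ 0.23964885, -0.57683576,  0.23064081]), 'eef_rot': array([-3.07969223e+00, -6.14293137e-01,  5.18444753e-04]), 'contact_force': array([ 0.21423655,  0.02217868, -0.33352051]), 'ft_torque': array([-0.04489626,  0.01332287,  0.01096604]), 'gripper_force': 0.0, 'grip_width': 1.0018527412782186}
scene {'fx': 384.44882907752486, 'fy': 384.44882907752486, 'cx': 314.54346841396796, 'cy': 193.51444273726366, 'k1': -0.06954628271530769, 'origin': array([-0.24260534,  0.60800049,  0.83792985]), 'rotation': array([-1.22044777,  2.25559147, -1.01681719])}
top {'fx': 374.62731034832086, 'fy': 374.62731034832086, 'cx': 319.3851757022259, 'cy': 199.46029443299628, 'k1': -0.06153524671984342, 'origin': array([0.34971163, 0.09859579, 0.93190214]), 'rotation': array([-2.11348305,  2.14035635, -0.21639029])}
wrist {'fx': 283.403962716001, 'fy': 283.403962716001, 'cx': 318.8548047133722, 'cy': 199.65224171238344, 'k1': -0.0013365342468033392, 'mount': array([[ 9.98823183e-04, -9.60906409e-01, -2.76871588e-01,
         7.02549709e-02],
       [ 9.99999497e-01,  9.85655395e-04,  1.86729507e-04,
        -2.75562089e-04],
       [ 9.34703948e-05, -2.76871635e-01,  9.60906910e-01,
        -1.41989439e-01],
       [ 0.00000000e+00,  0.00000000e+00,  0.00000000e+00,
         1.00000000e+00]])}
```

View pics/top0.png

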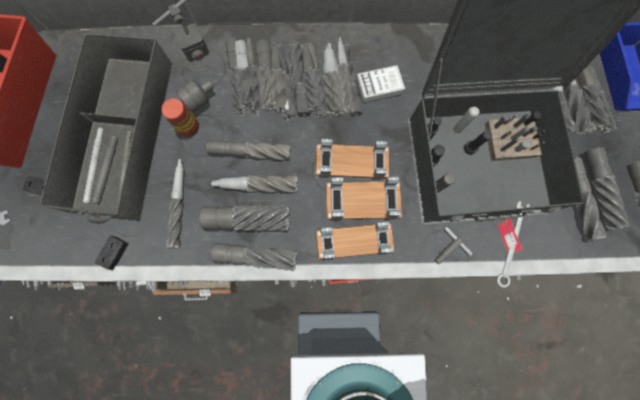

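View pics/scene0.png

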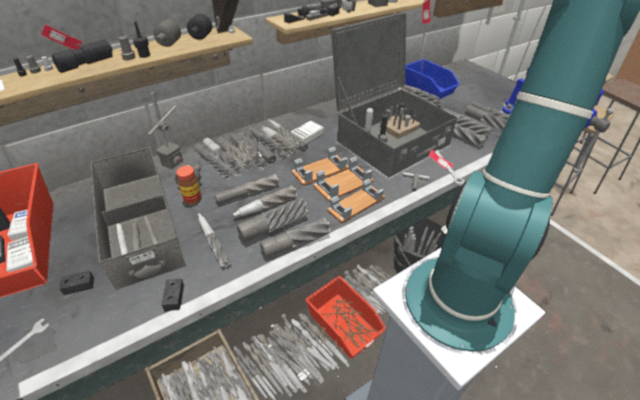

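Top view: the straight cutters lie at rows about 150, 218 and 256 with the taper_d40 between them at 184. The cradles are at (353,160), (363,200) and (356,241), and the key is at (453,243). I'll enlarge that area and write helpers.

```bash
cat > h.py <<'E'
import numpy as np, cv2
from scipy.spatial.transform import Rotation as R
from station import ctrl
def cam(n, st=None):
    c=ctrl.get_calibration(n)
    if n=="wrist":
        T=np.eye(4); T[:3,:3]=R.from_rotvec(st["eef_rot"]).as_matrix(); T[:3,3]=st["tcp_pos"]
        T=T@c["mount"]; return c,T[:3,:3],T[:3,3]
    return c,R.from_rotvec(c["rotation"]).as_matrix(),np.array(c["origin"])
def rays(n,px,st=None):
    c,Rm,o=cam(n,st); px=np.atleast_2d(np.asarray(px,float))
    d=(px-[c["cx"],c["cy"]])/[c["fx"],c["fy"]]; u=d.copy()
    for _ in range(10): u=d/(1+c["k1"]*(u**2).sum(1,keepdims=True))
    return o,np.c_[u,np.ones(len(u))]@Rm.T
def plane(n,px,z,st=None):
    o,r=rays(n,px,st); return o+r*((z-o[2])/r[:,2])[:,None]
def proj(n,P,st=None):
    c,Rm,o=cam(n,st); q=(np.atleast_2d(P)-o)@Rm; u=q[:,:2]/q[:,2:]
    return u*(1+c["k1"]*(u**2).sum(1,keepdims=True))*[c["fx"],c["fy"]]+[c["cx"],c["cy"]]
E
python3 - <<'E'
from h import *
im=cv2.imread("pics/top0.png")
cv2.imwrite("pics/c0.png",cv2.resize(im[130:280,150:410],None,fx=3,fy=3,interpolation=cv2.INTER_CUBIC))
hsv=cv2.cvtColor(im,cv2.COLOR_BGR2HSV)
m=cv2.inRange(hsv,(8,90,120),(22,255,255)); m[:, :300]=0; m[:,410:]=0; m[270:]=0
m=cv2.morphologyEx(m,cv2.MORPH_CLOSE,np.ones((3,3)))
for c in cv2.findContours(m,0,2)[0]:
    if cv2.contourArea(c)>300:
        r=cv2.minAreaRect(c); b=plane("top",cv2.boxPoints(r),.012); print(r, b.mean(0).round(4)); print(b.round(4))
s=ctrl.get_state()
for z in(0,.03): print(plane("top",[[206,148],[290,153],[212,184],[297,184],[200,219],[290,218],[210,253],[297,259],[353,160],[363,200],[356,241]],z).round(3).tolist())
E
```

```text
((355.411865234375, 240.5891876220703), (28.865150451660156, 43.73118209838867), 84.47245788574219) [ 0.4234 -0.0012  0.012 ]
[[ 0.4542  0.0552  0.012 ]
 [ 0.4632 -0.0529  0.012 ]
 [ 0.3924 -0.0569  0.012 ]
 [ 0.3838  0.0498  0.012 ]]
((364.0, 200.0), (36.0, 44.0), 90.0) [ 0.5248 -0.026   0.012 ]
[[ 0.5713  0.0282  0.012 ]
 [ 0.5701 -0.0835  0.012 ]
 [ 0.4781 -0.0791  0.012 ]
 [ 0.4796  0.0305  0.012 ]]
((352.467041015625, 160.790283203125), (43.96185302734375, 31.014755249023438), 2.385944128036499) [ 6.271e-01 -1.000e-04  1.200e-02]
[[ 0.5889  0.0586  0.012 ]
 [ 0.6713  0.0536  0.012 ]
 [ 0.6654 -0.0598  0.012 ]
 [ 0.583  -0.0529  0.012 ]]
[[0.67, 0.38, 0.0], [0.653, 0.16, 0.0], [0.573, 0.36, 0.0], [0.57, 0.142, 0.0], [0.483, 0.387, 0.0], [0.483, 0.16, 0.0], [0.398, 0.358, 0.0], [0.381, 0.143, 0.0], [0.632, -0.003, 0.0], [0.527, -0.025, 0.0], [0.423, -0.004, 0.0]]
[[0.659, 0.371, 0.03], [0.643, 0.158, 0.03], [0.566, 0.352, 0.03], [0.563, 0.141, 0.03], [0.478, 0.378, 0.03], [0.479, 0.158, 0.03], [0.396, 0.35, 0.03], [0.38, 0.141, 0.03], [0.623, 0.001, 0.03], [0.521, -0.021, 0.03], [0.421, -0.001, 0.03]]
```

View pics/c0.png

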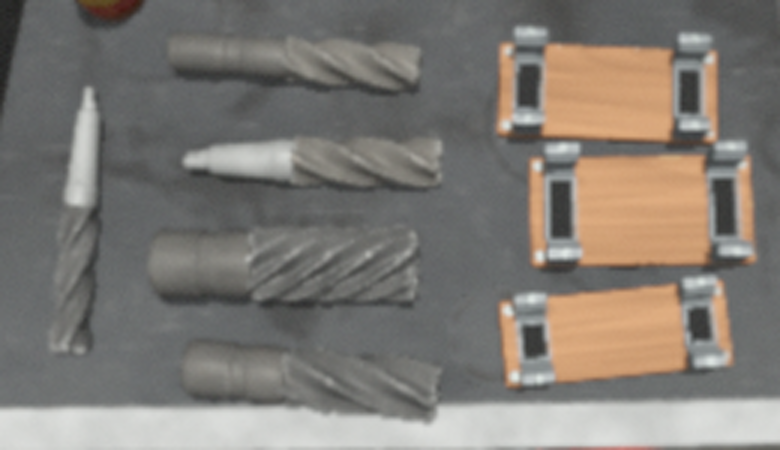

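```bash
python3 -m inch '{"slide":[[0,0,-0.003],[0,0,-0.003],[0,0,-0.003],[0,0,-0.003],[0,0,-0.003],[0,0,-0.003],[0,0,-0.003],[0.048,0.0215,0],[0.048,0.0215,0],[0.048,0.0215,0],[0.048,0.0215,0],[0.048,0.0215,0],[0.048,0.0215,0],[0.048,0.0215,0],[0.048,0.0215,0],[0.048,0.0215,0],[0.048,0.0215,0],[0.048,0.0215,0],[0.048,0.0215,0]],"rotation":[[0,0,-0.168],[0,0,-0.168],[0,0,-0.168],[0,0,-0.168],[0,0,-0.168],[0,0,-0.168],[0,0,-0.168],[0,0,0],[0,0,0],[0,0,0],[0,0,0],[0,0,0],[0,0,0],[0,0,0],[0,0,0],[0,0,0],[0,0,0],[0,0,0],[0,0,0]],"fingers":[0.085,0.085,0.085,0.085,0.085,0.085,0.085,0.085,0.085,0.085,0.085,0.085,0.085,0.085,0.085,0.085,0.085,0.085,0.085]}'
python3 - <<'E'
from h import *
s=ctrl.get_state(); print(s["tcp_pos"],R.from_rotvec(s["eef_rot"]).as_matrix().round(3))
im=ctrl.snapshot("wrist"); cv2.imwrite("pics/w1.png",im)
import pickle; pickle.dump(s,open("s1.pkl","wb"))
E
```

```text
t: 2.52
tcp_pos: [0.4988, 0.0001, 0.2523]
eef_rot: [2.223, 2.22, -0.0]
contact_force: [0.4, -1.1, 0.2]
grip_width: 0.996
gripper_force: 0.0
[4.98782677e-01 7.60661060e-05 2.52327529e-01] [[ 0.001  1.     0.   ]
 [ 1.    -0.001 -0.   ]
 [-0.     0.    -1.   ]]
```

View pics/w1.png

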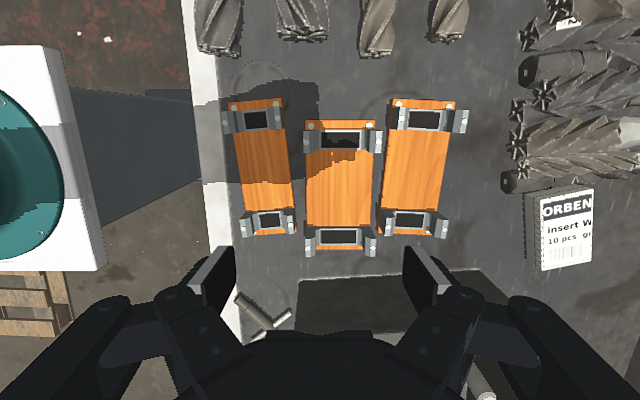

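The wrist picture shows all three cradles: small (265,170), large (340,185), medium (415,165). Next: measure them, then move on to the cutters.

```bash
cat > crad.py <<'E'
from h import *
import pickle
s=pickle.load(open("s1.pkl","rb")); im=cv2.imread("pics/w1.png")
hsv=cv2.cvtColor(im,cv2.COLOR_BGR2HSV); m=cv2.inRange(hsv,(5,110,50),(22,255,255))
m[:85]=0; m[260:]=0
for n,a,b in(("small",215,299),("large",299,379),("medium",379,480)):
    k=np.zeros_like(m); k[:,a:b]=m[:,a:b]; k=cv2.morphologyEx(k,cv2.MORPH_OPEN,np.ones((3,3)))
    v,u=np.nonzero(k); P=plane("wrist",np.c_[u,v],.012,s)[:,:2]
    r=cv2.minAreaRect(P.astype(np.float32)); c=np.array(r[0]); B=cv2.boxPoints(r)
    e=[B[1]-B[0],B[2]-B[1]]; L=max(e,key=np.linalg.norm); L=L if L[1]>0 else -L
    print(n,c.round(4),"dims",np.round(r[1],4),"angle from +y toward -x",np.arctan2(-L[0],L[1]).round(4))
E
python3 crad.py
python3 -m inch '{"slide":[[0.05,0.0,0],[0.05,0.0,0],[0.05,0.0,0],[0.05,0.0,0],[0.04,0,0],[0,0,0]],"rotation":[[0,0,0],[0,0,0],[0,0,0],[0,0,0],[0,0,0],[0,0,0]],"fingers":[0.085,0.085,0.085,0.085,0.085,0.085]}'
python3 - <<'E'
from h import *
s=ctrl.get_state()
im=ctrl.snapshot("wrist"); cv2.imwrite("pics/w2.png",im)
import pickle; pickle.dump(s,open("s2.pkl","wb"))
E
```

```text
small [0.4243 0.001 ] dims [0.0703 0.185 ] angle from +y toward -x 0.0856
large [ 0.526  -0.0236] dims [0.092  0.1838] angle from +y toward -x 0.0027
medium [0.627  0.0014] dims [0.1847 0.0826] angle from +y toward -x -0.0481
t: 3.32
tcp_pos: [0.4977, 0.2416, 0.2521]
eef_rot: [-2.217, -2.224, -0.001]
contact_force: [-0.4, -0.3, -0.1]
grip_width: 0.995
gripper_force: 0.0
```

View pics/w2.png

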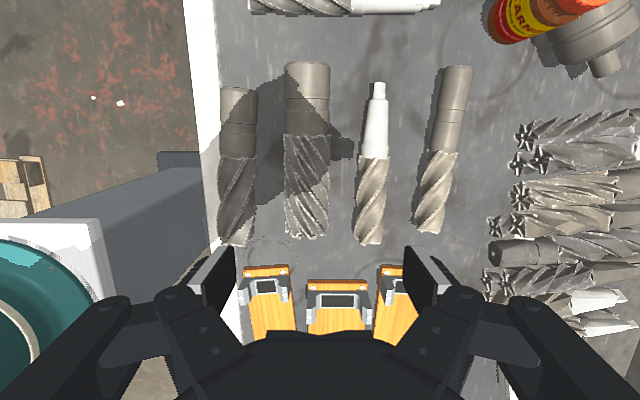

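The wrist picture shows, left to right: d50 (shank end ~(239,87), flute end ~(237,245)), d60 ((308,61)–(309,240)), taper_d40, and d38 ((458,65)–(428,234)). I'll cast these end points at the cutter tops.

```bash
python3 - <<'E'
from h import *
import pickle
s=pickle.load(open("s2.pkl","rb")); print(s["tcp_pos"],s["eef_rot"])
D={"d50":(.05,(239,87),(237,245),(221,258,130),(219,257,210)),"d60":(.06,(308,61),(309,239),(285,330,95),(288,330,180)),"d38":(.038,(458,65),(428,234),(437,469,110),(420,453,190))}
for n,(d,a,b,w1,w2) in D.items():
    P=plane("wrist",[a,b],d,s)[:,:2]; v=P[0]-P[1]
    q=plane("wrist",[(w1[0],w1[2]),(w1[1],w1[2]),(w2[0],w2[2]),(w2[1],w2[2])],d/2,s)[:,:2]
    m1,m2=(q[0]+q[1])/2,(q[2]+q[3])/2; w=m1-m2
    print(n,"ends",P.round(4).tolist(),"c",P.mean(0).round(4),"L",np.linalg.norm(v).round(4),"ang",np.arctan2(-v[0],v[1]).round(3),"| side widths",np.linalg.norm(q[0]-q[1]).round(4),np.linalg.norm(q[2]-q[3]).round(4),"mids",m1.round(4),m2.round(4),"ang",np.arctan2(-w[0],w[1]).round(3))
E
```

```text
[0.49766815 0.24161014 0.2520903 ] [-2.21659842e+00 -2.22408400e+00 -5.27881033e-04]
d50 ends [[0.4063, 0.3459], [0.3893, 0.1504]] c [0.3978 0.2481] L 0.1963 ang -0.086 | side widths 0.0469 0.0521 mids [0.3966 0.2975] [0.3868 0.1909] ang -0.092
d60 ends [[0.4851, 0.3714], [0.4851, 0.1639]] c [0.4851 0.2676] L 0.2075 ang 0.0 | side widths 0.0544 0.0551 mids [0.4832 0.3392] [0.4845 0.2344] ang 0.012
d38 ends [[0.6569, 0.3718], [0.6454, 0.1623]] c [0.6512 0.2671] L 0.2099 ang -0.055 | side widths 0.0404 0.045 mids [0.6663 0.323 ] [0.6578 0.2189] ang -0.082
```

```bash
cat > go.py <<'E'
import sys
from h import *
x,y,z,a=map(float,sys.argv[1:5]); s=ctrl.get_state(); M=R.from_rotvec(s["eef_rot"]).as_matrix()
T=(R.from_euler("z",np.pi/2+a)*R.from_euler("x",np.pi)).as_matrix()
rv=R.from_matrix(M.T@T).as_rotvec()
d=np.array([x,y,z])-s["tcp_pos"]
print("t",round(s["t"],2),"tcp",s["tcp_pos"].round(4),"slide",(M.T@d).round(4),"slide after turn",(T.T@d).round(4),"rot",rv.round(4),"F",s["contact_force"].round(1),"w",round(s["grip_width"]*.0854,4),"gf",round(s["gripper_force"],1))
E
python3 go.py .392 .248 .1 -.09
```

```text
t 3.38 tcp [0.4981 0.2396 0.252 ] slide [ 0.0085 -0.106   0.1521] slide after turn [-0.0012 -0.1065  0.152 ] rot [-0.0008 -0.0003  0.0913] F [ 0.6 -0.6 -0.7] w 0.0855 gf 0.0
```

```bash
python3 -m inch '{"slide":[[0,0,0],[0,-0.053,0],[0,-0.053,0.04],[0,0,0.05],[0,0,0.06],[0,0,0]],"rotation":[[0,0,0.091],[0,0,0],[0,0,0],[0,0,0],[0,0,0],[0,0,0]],"fingers":[0.068,0.068,0.068,0.068,0.068,0.068]}'; python3 go.py .392 .248 .004 -.09
python3 - <<'E'
from h import *
cv2.imwrite("pics/w3.png",ctrl.snapshot("wrist"))
E
```

```text
t: 4.12
tcp_pos: [0.3944, 0.2461, 0.1022]
eef_rot: [-2.32, -2.115, 0.01]
contact_force: [1.1, -0.0, 1.4]
grip_width: 0.796
gripper_force: 0.0
t 4.12 tcp [0.3944 0.2461 0.1022] slide [ 0.002  -0.002   0.0982] slide after turn [ 0.0017 -0.0026  0.0982] rot [-0.0059  0.0032 -0.0027] F [ 1.1 -0.   1.4] w 0.068 gf 0.0
```

View pics/w3.png

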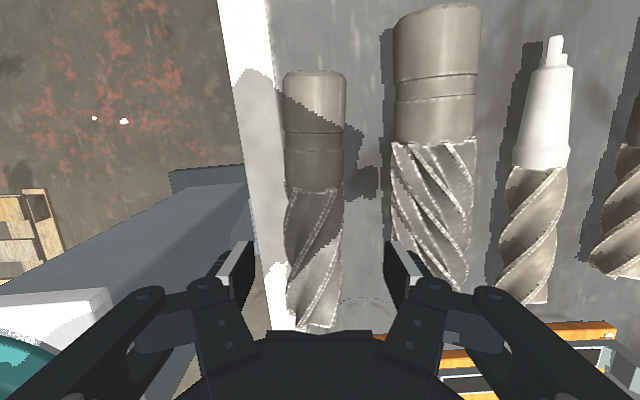

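The cutter sits centred between the fingers, around column 315 against finger centre 318. I'll descend and grip.

```bash
python3 -m inch '{"slide":[[0.002,-0.0025,0.03],[0,0,0.03],[0,0,0.022],[0,0,0.012],[0,0,0.004],[0,0,0],[0,0,0],[0,0,0],[0,0,0],[0,0,0],[0,0,0]],"rotation":[[0.006,-0.003,0],[0,0,0],[0,0,0],[0,0,0],[0,0,0],[0,0,0],[0,0,0],[0,0,0],[0,0,0],[0,0,0],[0,0,0]],"fingers":[0.068,0.068,0.068,0.068,0.068,0.068,0.03,0.03,0.03,0.03,0.03]}' 80; python3 go.py .627 .0015 .2 -.048
```

```text
t: 5.55
tcp_pos: [0.3957, 0.2512, 0.0095]
eef_rot: [-2.322, -2.115, 0.003]
contact_force: [-3.9, -3.7, 33.9]
grip_width: 0.529
gripper_force: 77.2
t 5.55 tcp [0.3957 0.2512 0.0095] slide [-0.2273  0.2532 -0.1907] slide after turn [-0.2383  0.243  -0.1905] rot [-0.0015  0.0008 -0.045 ] F [-3.9 -3.7 33.9] w 0.0452 gf 77.2
```

```bash
python3 -m inch '{"slide":[[0,0,-0.008],[0,0,-0.012],[0,0,-0.02],[0,0,-0.03],[0,0,-0.03],[0,0,-0.03],[0,0,0]],"rotation":[[0,0,0],[0,0,0],[0,0,0],[0,0,0],[0,0,0],[0,0,0],[0,0,0]],"fingers":[0.03,0.03,0.03,0.03,0.03,0.03,0.03]}'; python3 go.py .627 .0015 .2 -.048
python3 - <<'E'
from h import *
a=ctrl.snapshot("scene"); b=ctrl.snapshot("wrist")
cv2.imwrite("pics/w4.png",np.vstack([cv2.resize(a[120:300,160:420],(585,405)),cv2.resize(b,(585,366))])[:600])
E
```

```text
t: 6.42
tcp_pos: [0.3951, 0.2507, 0.1387]
eef_rot: [-2.321, -2.116, 0.005]
contact_force: [0.5, -0.3, -7.1]
grip_width: 0.53
gripper_force: 83.8
t 6.42 tcp [0.3951 0.2507 0.1387] slide [-0.2269  0.2537 -0.0616] slide after turn [-0.2378  0.2436 -0.0613] rot [-0.0029  0.0016 -0.0443] F [ 0.5 -0.3 -7.1] w 0.0453 gf 83.8
```

View pics/w4.png

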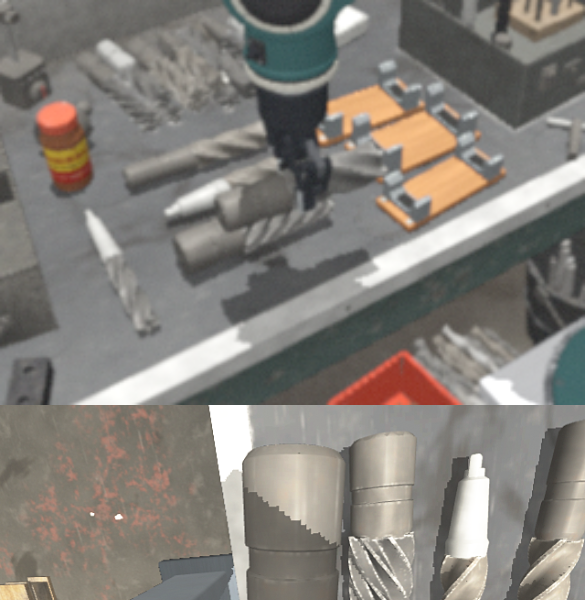

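The d50 is lifted level and held with -7.1 N. I'll carry it to the medium cradle.

```bash
python3 -m inch '{"slide":[[0,0,-0.03],[-0.015,0.015,-0.01],[-0.03,0.031,0],[-0.036,0.0365,0],[-0.036,0.0365,0],[-0.036,0.0365,0],[-0.036,0.0365,0],[-0.03,0.031,0],[-0.015,0.015,0],[-0.004,0.005,0.03],[0,0,0.04],[0,0,0]],"rotation":[[0,0,-0.044],[0,0,0],[0,0,0],[0,0,0],[0,0,0],[0,0,0],[0,0,0],[0,0,0],[0,0,0],[0,0,0],[0,0,0],[0,0,0]],"fingers":[0.03,0.03,0.03,0.03,0.03,0.03,0.03,0.03,0.03,0.03,0.03,0.03]}'; python3 go.py .627 .0015 .06 -.048
python3 - <<'E'
from h import *
cv2.imwrite("pics/w5.png",ctrl.snapshot("wrist"))
E
```

```text
t: 8.02
tcp_pos: [0.6229, 0.0014, 0.1024]
eef_rot: [-2.268, -2.163, 0.017]
contact_force: [-1.0, -0.8, -6.2]
grip_width: 0.533
gripper_force: 84.7
t 8.03 tcp [0.6229 0.0014 0.1024] slide [0.0004 0.0046 0.0424] slide after turn [0.0003 0.0041 0.0424] rot [-0.0128  0.0025  0.001 ] F [-1.  -0.8 -6.2] w 0.0455 gf 84.7
```

View pics/w5.png

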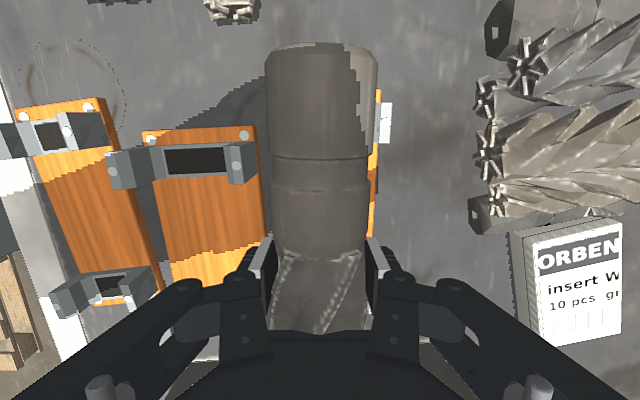

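```bash
python3 - <<'E'
from h import *
s=ctrl.get_state(); print((plane("wrist",[[322,44]],s["tcp_pos"][2]-.0095+.049,s)-s["tcp_pos"]).round(4))
E
python3 -m inch '{"slide":[[0,0.004,0.01],[0,0,0.01],[0,0,0]],"rotation":[[-0.012,0.002,0],[0,0,0],[0,0,0]],"fingers":[0.03,0.03,0.03]}'; python3 go.py .627 .0015 .03 -.048
```

```text
[[0.0057 0.0935 0.0395]]
t: 8.45
tcp_pos: [0.629, 0.0007, 0.0853]
eef_rot: [2.271, 2.165, 0.004]
contact_force: [-0.6, 0.9, -6.8]
grip_width: 0.525
gripper_force: 85.1
t 8.45 tcp [0.629  0.0007 0.0853] slide [ 0.0008 -0.0023  0.0553] slide after turn [ 0.0007 -0.002   0.0553] rot [ 0.0049  0.0008 -0.    ] F [-0.6  0.9 -6.8] w 0.0448 gf 85.1
```

```bash
python3 -m inch '{"slide":[[0.003,-0.001,0.015],[0,0,0.01],[0,0,0]],"rotation":[[0,0,0],[0,0,0],[0,0,0]],"fingers":[0.03,0.03,0.03]}'; python3 go.py .627 .0045 .03 -.048;  python3 - <<'E'
from h import *
for i in range(4):
    ctrl.snapshot("top"); s=ctrl.get_state(); print(s["tcp_pos"].round(4), s["contact_force"].round(1))
E
```

```text
t: 8.82
tcp_pos: [0.628, 0.0038, 0.0596]
eef_rot: [2.271, 2.165, 0.004]
contact_force: [0.1, -0.1, -6.9]
grip_width: 0.529
gripper_force: 85.1
t 8.82 tcp [0.628  0.0038 0.0596] slide [ 0.0007 -0.0012  0.0296] slide after turn [ 0.0007 -0.0011  0.0296] rot [0.0041 0.0007 0.0001] F [ 0.1 -0.1 -6.9] w 0.0452 gf 85.1
[0.6284 0.0039 0.0603] [ 0.1 -0.6 -5.4]
[0.6287 0.0038 0.0607] [ 0.1  0.  -6.1]
[0.6288 0.0038 0.061 ] [-0.2  0.6 -6.2]
[0.6289 0.0038 0.0611] [ 0.7  0.  -6.5]
```

```bash
python3 -m inch '{"slide":[[0,-0.0015,0.01],[0,0,0.008],[0,0,0.006],[0,0,0.004],[0,0,0]],"rotation":[[0.003,0,0],[0,0,0],[0,0,0],[0,0,0],[0,0,0]],"fingers":[0.03,0.03,0.03,0.03,0.03]}'; python3 go.py .627 .0045 .03 -.048
```

```text
t: 9.65
tcp_pos: [0.6271, 0.0039, 0.0324]
eef_rot: [2.272, 2.166, 0.002]
contact_force: [0.1, -0.5, -6.7]
grip_width: 0.529
gripper_force: 85.1
t 9.65 tcp [0.6271 0.0039 0.0324] slide [ 0.0006 -0.0002  0.0024] slide after turn [ 0.0006 -0.0002  0.0024] rot [0.0024 0.0006 0.0002] F [ 0.1 -0.5 -6.7] w 0.0451 gf 85.1
```

Nothing has touched so far. I'll go down by millimetres until the floor takes the load.

```bash
python3 -m inch '{"slide":[[0,0,0.002],[0,0,0.001],[0,0,0]],"rotation":[[0,0,0],[0,0,0],[0,0,0]],"fingers":[0.03,0.03,0.03]}'; python3 go.py .627 .0045 .03 -.048
```

```text
t: 10.02
tcp_pos: [0.6274, 0.0038, 0.0298]
eef_rot: [2.272, 2.166, 0.002]
contact_force: [-0.1, 0.5, -6.3]
grip_width: 0.528
gripper_force: 85.3
t 10.03 tcp [0.6274 0.0038 0.0298] slide [ 0.0007 -0.0004 -0.0002] slide after turn [ 0.0007 -0.0004 -0.0002] rot [ 0.003   0.0007 -0.    ] F [-0.1  0.5 -6.3] w 0.0451 gf 85.3
```

```bash
python3 -m inch '{"slide":[[0,0,0.001],[0,0,0.001],[0,0,0]],"rotation":[[0,0,0],[0,0,0],[0,0,0]],"fingers":[0.03,0.03,0.03]}'; python3 -m inch '{"slide":[[0,0,0.001],[0,0,0.001],[0,0,0]],"rotation":[[0,0,0],[0,0,0],[0,0,0]],"fingers":[0.03,0.03,0.03]}'
```

```text
t: 10.4
tcp_pos: [0.6274, 0.0038, 0.0296]
eef_rot: [2.272, 2.165, 0.001]
contact_force: [-12.7, -2.1, 28.3]
grip_width: 0.532
gripper_force: 88.9
t: 10.78
tcp_pos: [0.6275, 0.0037, 0.0295]
eef_rot: [2.271, 2.164, 0.001]
contact_force: [-27.1, -4.6, 63.3]
grip_width: 0.529
gripper_force: 92.9
```

```bash
python3 -m inch '{"slide":[[0,0,-0.003],[0,0,0],[0,0,0],[0,0,0],[0,0,0]],"rotation":[[0,0,0],[0,0,0],[0,0,0],[0,0,0],[0,0,0]],"fingers":[0.03,0.03,0.066,0.066,0.066]}'; python3 -m inch '{"slide":[[0,0,-0.01],[0,0,-0.03],[0,0,-0.05],[0,0,-0.05],[0,0,-0.04],[0,0,0]],"rotation":[[0,0,0],[0,0,0],[0,0,0],[0,0,0],[0,0,0],[0,0,0]],"fingers":[0.066,0.066,0.066,0.066,0.066,0.066]}'
python3 - <<'E'
from h import *
import pickle
s=ctrl.get_state(); pickle.dump(s,open("s6.pkl","wb"))
cv2.imwrite("pics/w6.png",ctrl.snapshot("wrist"))
E
python3 go.py .484 .266 .21 0
```

```text
t: 11.4
tcp_pos: [0.6273, 0.0039, 0.0286]
eef_rot: [2.272, 2.166, 0.002]
contact_force: [-0.1, -0.1, 0.4]
grip_width: 0.771
gripper_force: 0.0
t: 12.15
tcp_pos: [0.6281, 0.0043, 0.2126]
eef_rot: [2.269, 2.163, 0.008]
contact_force: [-0.1, 0.2, -0.8]
grip_width: 0.773
gripper_force: 0.0
t 12.2 tcp [0.6272 0.004  0.2104] slide [ 0.2548 -0.1556 -0.0006] slide after turn [ 0.262  -0.1432  0.0004] rot [ 0.0054  0.001  -0.048 ] F [-1.   1.  -0.6] w 0.0664 gf 0.0
```

View pics/w6.png

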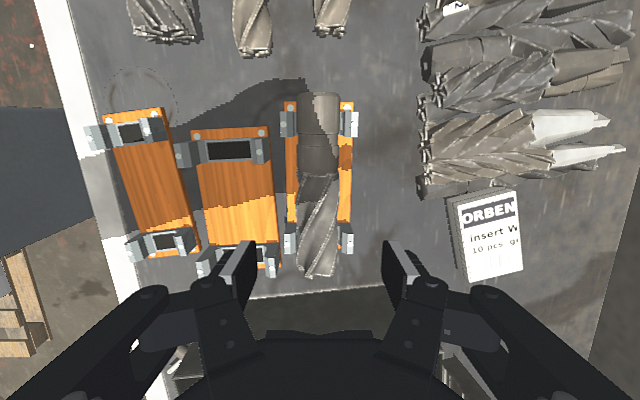

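```bash
python3 - <<'E'
from h import *
import pickle
s=pickle.load(open("s6.pkl","rb")); P=plane("wrist",[[318,93],[317,280]],.069,s); print("d50 ends",P.round(4).tolist(),P.mean(0).round(4))
s=pickle.load(open("s2.pkl","rb")); print("taper edges",plane("wrist",[[356,210],[387,210],[360,160],[389,160]],.02,s).round(4)[:,:2].tolist())
E
python3 -m inch '{"slide":[[0,0,0],[0.02,-0.011,0],[0.04,-0.022,0],[0.048,-0.0265,0],[0.048,-0.0265,0],[0.048,-0.0265,0],[0.04,-0.022,0],[0.019,-0.011,0],[0,0,0.04],[0,0,0.05],[0,0,0]],"rotation":[[0.005,0,-0.048],[0,0,0],[0,0,0],[0,0,0],[0,0,0],[0,0,0],[0,0,0],[0,0,0],[0,0,0],[0,0,0],[0,0,0]],"fingers":[0.073,0.073,0.073,0.073,0.073,0.073,0.073,0.073,0.073,0.073,0.073]}'
python3 - <<'E'
from h import *
import pickle
s=ctrl.get_state(); pickle.dump(s,open("s7.pkl","wb"))
cv2.imwrite("pics/w7.png",ctrl.snapshot("wrist"))
E
python3 go.py .484 .2665 .014 .005
```

```text
d50 ends [[0.6327, 0.0973, 0.069], [0.622, -0.1029, 0.069]] [ 0.6274 -0.0028  0.069 ]
taper edges [[0.5491, 0.1901], [0.5921, 0.1903], [0.5516, 0.2595], [0.5898, 0.2596]]
t: 13.58
tcp_pos: [0.4784, 0.2665, 0.1162]
eef_rot: [-2.218, -2.22, 0.012]
contact_force: [-0.4, -0.3, 1.1]
grip_width: 0.853
gripper_force: 0.0
t 13.62 tcp [0.4797 0.2673 0.1186] slide [-0.0007  0.0048  0.1046] slide after turn [-0.0008  0.0043  0.1046] rot [-0.0049  0.0012 -0.0042] F [-0.6  0.1  2.2] w 0.0731 gf 0.0
```

View pics/w7.png

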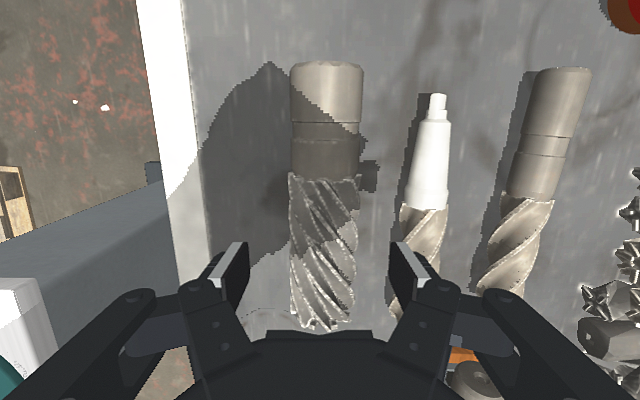

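```bash
python3 - <<'E'
from h import *
import pickle
s=pickle.load(open("s7.pkl","rb")); P=plane("wrist",[[327,61],[322,331]],.059,s); print("d60 ends",P.round(4).tolist(),P.mean(0).round(4))
P=plane("wrist",[[290,120],[361,120],[289,240],[357,240]],.03,s); print(P.round(4)[:,:2].tolist())
E
python3 -m inch '{"slide":[[0,0.0043,0.02],[0,0,0],[0,0,0]],"rotation":[[-0.005,0.001,-0.004],[0,0,0],[0,0,0]],"fingers":[0.073,0.073,0.073]}'
python3 go.py .484 .2665 .014 .005
```

```text
d60 ends [[0.4829, 0.3719, 0.059], [0.4808, 0.1639, 0.059]] [0.4818 0.2679 0.059 ]
[[0.4551, 0.3353], [0.5101, 0.3354], [0.4516, 0.2342], [0.511, 0.2345]]
t: 14.0
tcp_pos: [0.4855, 0.2672, 0.0997]
eef_rot: [2.216, 2.224, 0.005]
contact_force: [-0.3, -0.3, -0.2]
grip_width: 0.857
gripper_force: 0.0
t 14.0 tcp [0.4855 0.2672 0.0997] slide [-0.0007 -0.0018  0.0857] slide after turn [-0.0006 -0.0015  0.0857] rot [ 0.0035 -0.0007 -0.0011] F [-0.3 -0.3 -0.2] w 0.0732 gf 0.0
```

```bash
python3 -m inch '{"slide":[[0.0005,-0.003,0.03],[0,0,0.03],[0,0,0.017],[0,0,0.008],[0,0,0],[0,0,0],[0,0,0],[0,0,0],[0,0,0]],"rotation":[[0,0,0],[0,0,0],[0,0,0],[0,0,0],[0,0,0],[0,0,0],[0,0,0],[0,0,0],[0,0,0]],"fingers":[0.073,0.073,0.073,0.073,0.073,0.05,0.04,0.04,0.04]}' 80
python3 go.py .526 -.0235 .14 .003
```

```text
t: 15.12
tcp_pos: [0.483, 0.2677, 0.015]
eef_rot: [2.216, 2.224, 0.005]
contact_force: [-1.9, -1.6, 8.4]
grip_width: 0.634
gripper_force: 85.0
t 15.12 tcp [0.483  0.2677 0.015 ] slide [-0.2912  0.0424 -0.1251] slide after turn [-0.2913  0.0421 -0.125 ] rot [ 0.004  -0.0008  0.0007] F [-1.9 -1.6  8.4] w 0.0542 gf 85.0
```

```bash
python3 -m inch '{"slide":[[0,0,-0.01],[0,0,-0.025],[0,0,-0.04],[0,0,-0.05],[-0.02,0.003,0],[-0.04,0.006,0],[-0.046,0.0065,0],[-0.046,0.0065,0],[-0.046,0.0065,0],[-0.046,0.0065,0],[-0.032,0.004,0],[-0.015,0.003,0],[0,0,0.02],[0,0,0]],"rotation":[[0,0,0],[0,0,0],[0,0,0],[0,0,0],[0,0,0],[0,0,0],[0,0,0],[0,0,0],[0,0,0],[0,0,0],[0,0,0],[0,0,0],[0,0,0],[0,0,0]],"fingers":[0.04,0.04,0.04,0.04,0.04,0.04,0.04,0.04,0.04,0.04,0.04,0.04,0.04,0.04]}'
python3 - <<'E'
from h import *
import pickle
s=ctrl.get_state(); pickle.dump(s,open("s8.pkl","wb"))
cv2.imwrite("pics/w8.png",ctrl.snapshot("wrist"))
E
python3 go.py .526 -.0235 .04 .003
```

```text
t: 16.88
tcp_pos: [0.5241, -0.0223, 0.1174]
eef_rot: [-2.215, -2.227, -0.001]
contact_force: [0.1, 0.1, -8.0]
grip_width: 0.631
gripper_force: 87.1
t 16.93 tcp [ 0.5246 -0.0221  0.1182] slide [-0.0015  0.0013  0.0782] slide after turn [-0.0015  0.0014  0.0782] rot [ 0.0009 -0.0012  0.003 ] F [ 0.5  0.3 -7.1] w 0.0547 gf 87.1
```

View pics/w8.png

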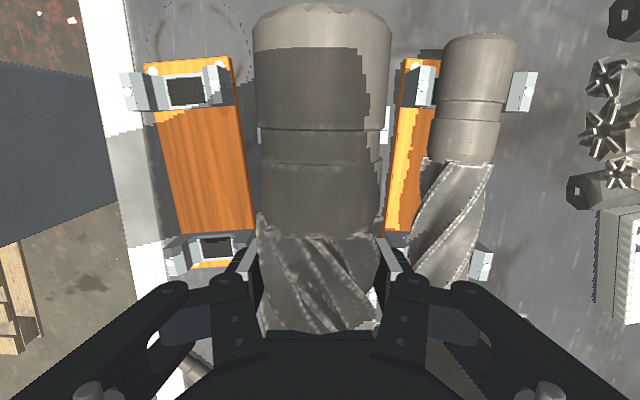

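The d60 hangs level and aligned, with the saddles evenly either side. Lowering.

```bash
python3 -m inch '{"slide":[[-0.0015,0.0015,0.015],[0,0,0.015],[0,0,0.01],[0,0,0],[0,0,0]],"rotation":[[0,0,0.003],[0,0,0],[0,0,0],[0,0,0],[0,0,0]],"fingers":[0.04,0.04,0.04,0.04,0.04]}'
python3 go.py .526 -.0235 .035 .003
```

```text
t: 17.55
tcp_pos: [0.5272, -0.0248, 0.0791]
eef_rot: [2.219, 2.221, 0.004]
contact_force: [-0.7, -0.8, -6.9]
grip_width: 0.636
gripper_force: 87.3
t 17.55 tcp [ 0.5272 -0.0248  0.0791] slide [ 0.0013 -0.0014  0.0441] slide after turn [ 0.0013 -0.0012  0.0441] rot [ 0.0031 -0.0004 -0.0019] F [-0.7 -0.8 -6.9] w 0.0543 gf 87.3
```

```bash
python3 -m inch '{"slide":[[0.001,-0.001,0.015],[0,0,0.012],[0,0,0.008],[0,0,0.005],[0,0,0],[0,0,0]],"rotation":[[0.002,0,0],[0,0,0],[0,0,0],[0,0,0],[0,0,0],[0,0,0]],"fingers":[0.04,0.04,0.04,0.04,0.04,0.04]}'
python3 go.py .526 -.0235 .035 .003
```

```text
t: 18.3
tcp_pos: [0.5263, -0.0239, 0.0392]
eef_rot: [2.22, 2.222, 0.002]
contact_force: [0.5, -0.6, -7.4]
grip_width: 0.639
gripper_force: 87.6
t 18.3 tcp [ 0.5263 -0.0239  0.0392] slide [ 0.0004 -0.0003  0.0042] slide after turn [ 0.0004 -0.0003  0.0042] rot [ 0.0012 -0.0003 -0.002 ] F [ 0.5 -0.6 -7.4] w 0.0546 gf 87.6
```

```bash
python3 -m inch '{"slide":[[0,0,0.002],[0,0,0.001],[0,0,0.001],[0,0,0]],"rotation":[[0,0,0],[0,0,0],[0,0,0],[0,0,0]],"fingers":[0.04,0.04,0.04,0.04]}'; python3 -m inch '{"slide":[[0,0,0.001],[0,0,0]],"rotation":[[0,0,0],[0,0,0]],"fingers":[0.04,0.04]}'
```

```text
t: 18.8
tcp_pos: [0.5261, -0.0239, 0.0351]
eef_rot: [2.22, 2.222, 0.001]
contact_force: [-2.8, -0.8, -1.8]
grip_width: 0.637
gripper_force: 87.8
t: 19.05
tcp_pos: [0.5261, -0.024, 0.0349]
eef_rot: [2.22, 2.222, 0.0]
contact_force: [-13.3, -1.8, 24.7]
grip_width: 0.641
gripper_force: 90.9
```

```bash
python3 -m inch '{"slide":[[0,0,-0.0012],[0,0,0],[0,0,0],[0,0,0],[0,0,-0.01],[0,0,-0.03],[0,0,-0.05],[0,0,-0.05],[0,0,-0.04],[0,0,0]],"rotation":[[0,0,0],[0,0,0],[0,0,0],[0,0,0],[0,0,0],[0,0,0],[0,0,0],[0,0,0],[0,0,0],[0,0,0]],"fingers":[0.04,0.072,0.072,0.072,0.072,0.072,0.072,0.072,0.072,0.072]}'
python3 - <<'E'
from h import *
import pickle
s=ctrl.get_state(); pickle.dump(s,open("s9.pkl","wb"))
cv2.imwrite("pics/w9.png",ctrl.snapshot("wrist"))
E
python3 go.py .6617 .267 .21 -.082
```

```text
t: 20.3
tcp_pos: [0.5272, -0.0239, 0.2184]
eef_rot: [2.217, 2.219, 0.005]
contact_force: [-0.2, -0.9, -1.0]
grip_width: 0.844
gripper_force: 0.0
t 20.35 tcp [ 0.5264 -0.0241  0.2165] slide [0.291  0.1355 0.0067] slide after turn [0.3012 0.111  0.0065] rot [0.0032 0.0005 0.0828] F [ 0.9  0.3 -0.3] w 0.0722 gf 0.0
```

View pics/w9.png

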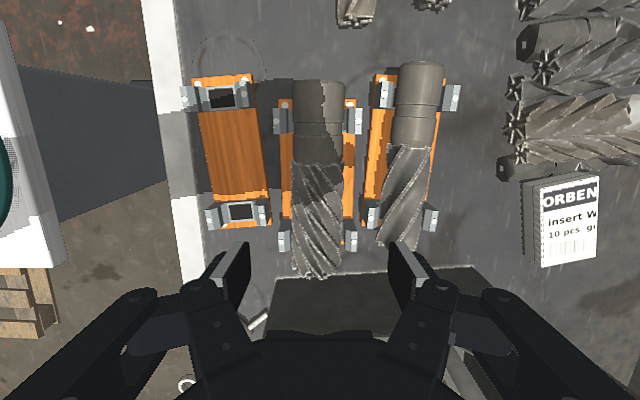

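The d60 is seated in the large cradle (318,180) and the d50 is still seated (410,150). On to the d38.

```bash
python3 -m inch '{"slide":[[0,0,0],[0.025,0.009,0],[0.05,0.0185,0],[0.05,0.0185,0],[0.05,0.0185,0],[0.05,0.0185,0],[0.05,0.0185,0],[0.026,0.0095,0],[0,0,0.05],[0,0,0.05],[0,0,0.01],[0,0,0],[0,0,0]],"rotation":[[0.003,0,0.083],[0,0,0],[0,0,0],[0,0,0],[0,0,0],[0,0,0],[0,0,0],[0,0,0],[0,0,0],[0,0,0],[0,0,0],[0,0,0],[0,0,0]],"fingers":[0.06,0.06,0.06,0.06,0.06,0.06,0.06,0.06,0.06,0.06,0.06,0.06,0.06]}'
python3 - <<'E'
from h import *
import pickle
s=ctrl.get_state(); pickle.dump(s,open("s10.pkl","wb"))
cv2.imwrite("pics/w10.png",ctrl.snapshot("wrist"))
E
python3 go.py .6617 .267 .006 -.082
```

```text
t: 21.98
tcp_pos: [0.6618, 0.2675, 0.107]
eef_rot: [-2.31, -2.128, -0.002]
contact_force: [-0.2, 0.5, 0.2]
grip_width: 0.701
gripper_force: 0.0
t 22.02 tcp [0.6618 0.2674 0.107 ] slide [-5.00e-04 -1.00e-04  1.01e-01] slide after turn [-4.00e-04 -1.00e-04  1.01e-01] rot [ 0.0001 -0.0014 -0.0002] F [ 0.3 -0.8 -0.1] w 0.06 gf 0.0
```

View pics/w10.png

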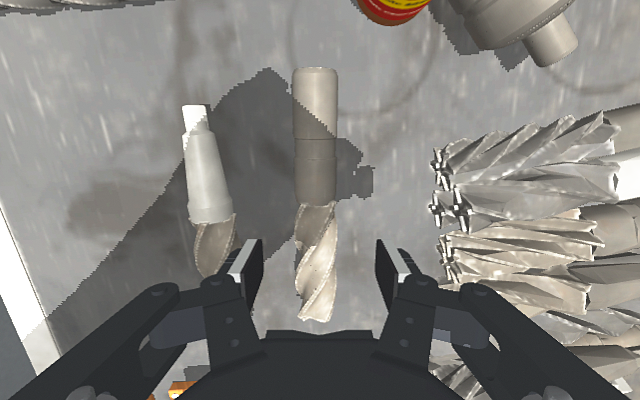

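```bash
python3 - <<'E'
from h import *
import pickle
s=pickle.load(open("s10.pkl","rb")); P=plane("wrist",[[315,67],[317,321]],.037,s); print("d38 ends",P.round(4).tolist(),P.mean(0).round(4))
P=plane("wrist",[[293,110],[338,110],[296,250],[337,250]],.019,s); print(P.round(4)[:,:2].tolist())
E
python3 -m inch '{"slide":[[0,-0.0005,0.03],[0,0,0.03],[0,0,0.022],[0,0,0.012],[0,0,0.004],[0,0,0],[0,0,0]],"rotation":[[0,0,0],[0,0,0],[0,0,0],[0,0,0],[0,0,0],[0,0,0],[0,0,0]],"fingers":[0.06,0.06,0.06,0.06,0.06,0.06,0.06]}' 60
python3 go.py .6617 .267 .006 -.082
```

```text
d38 ends [[0.6676, 0.3716, 0.037], [0.6518, 0.1655, 0.037]] [0.6597 0.2685 0.037 ]
[[0.648, 0.3454], [0.6827, 0.3426], [0.6381, 0.227], [0.6744, 0.2241]]
t: 22.9
tcp_pos: [0.6607, 0.2673, 0.0078]
eef_rot: [-2.31, -2.128, 0.0]
contact_force: [0.3, -0.1, -0.8]
grip_width: 0.702
gripper_force: 0.0
t 22.9 tcp [0.6607 0.2673 0.0078] slide [-0.0002  0.001   0.0018] slide after turn [-0.0002  0.001   0.0018] rot [-0.0013 -0.0008 -0.    ] F [ 0.3 -0.1 -0.8] w 0.0599 gf 0.0
```

```bash
python3 -m inch '{"slide":[[0,0,0],[0,0,0]],"rotation":[[0,0,0],[0,0,0]],"fingers":[0.042,0.042]}' 60; python3 -m inch '{"slide":[[0,0,0],[0,0,0],[0,0,0]],"rotation":[[0,0,0],[0,0,0],[0,0,0]],"fingers":[0.02,0.02,0.02]}' 60
```

```text
t: 23.15
tcp_pos: [0.6604, 0.2671, 0.0072]
eef_rot: [-2.309, -2.127, 0.002]
contact_force: [0.0, -0.5, -0.4]
grip_width: 0.49
gripper_force: 0.0
t: 23.52
tcp_pos: [0.6602, 0.2672, 0.0073]
eef_rot: [-2.309, -2.127, 0.002]
contact_force: [-2.8, -1.7, 6.0]
grip_width: 0.398
gripper_force: 62.1
```

```bash
python3 -m inch '{"slide":[[0,0,-0.01],[0,0,-0.03],[0,0,-0.05],[0,0,-0.05],[0,0,-0.02],[0,0,0],[0,0,0]],"rotation":[[0,0,0],[0,0,0],[0,0,0],[0,0,0],[0,0,-0.084],[0,0,-0.084],[0,0,0]],"fingers":[0.02,0.02,0.02,0.02,0.02,0.02,0.02]}' 80; python3 go.py .4243 0 .167 .0856
```

```text
t: 24.4
tcp_pos: [0.6604, 0.2666, 0.1668]
eef_rot: [-2.123, -2.313, 0.003]
contact_force: [-0.5, -0.1, -6.6]
grip_width: 0.402
gripper_force: 81.2
t 24.4 tcp [0.6604 0.2666 0.1668] slide [-0.2455 -0.258   0.0004] slide after turn [-2.454e-01 -2.580e-01 -2.000e-04] rot [-0.0028 -0.0004 -0.0001] F [-0.5 -0.1 -6.6] w 0.0343 gf 81.2
```

```bash
python3 -m inch '{"slide":[[-0.0155,-0.0165,0],[-0.03,-0.0315,0],[-0.037,-0.039,0],[-0.037,-0.039,0],[-0.037,-0.039,0],[-0.037,-0.039,0],[-0.032,-0.034,0],[-0.0195,-0.02,0],[0,0,0.03],[0,0,0.025],[0,0,0],[0,0,0]],"rotation":[[0,0,0],[0,0,0],[0,0,0],[0,0,0],[0,0,0],[0,0,0],[0,0,0],[0,0,0],[0,0,0],[0,0,0],[0,0,0],[0,0,0]],"fingers":[0.02,0.02,0.02,0.02,0.02,0.02,0.02,0.02,0.02,0.02,0.02,0.02]}'
python3 - <<'E'
from h import *
import pickle
s=ctrl.get_state(); pickle.dump(s,open("s11.pkl","wb"))
cv2.imwrite("pics/w11.png",ctrl.snapshot("wrist"))
E
python3 go.py .4243 0 .0273 .0856
```

```text
t: 25.9
tcp_pos: [0.4249, 0.001, 0.1131]
eef_rot: [-2.123, -2.313, 0.001]
contact_force: [0.1, 0.3, -6.1]
grip_width: 0.397
gripper_force: 81.7
t 25.95 tcp [0.425  0.0009 0.1133] slide [-0.0008 -0.0007  0.086 ] slide after turn [-0.0008 -0.0008  0.086 ] rot [-0.001  -0.0004 -0.0001] F [ 0.1 -0.3 -6.3] w 0.0338 gf 81.7
```

View pics/w11.png

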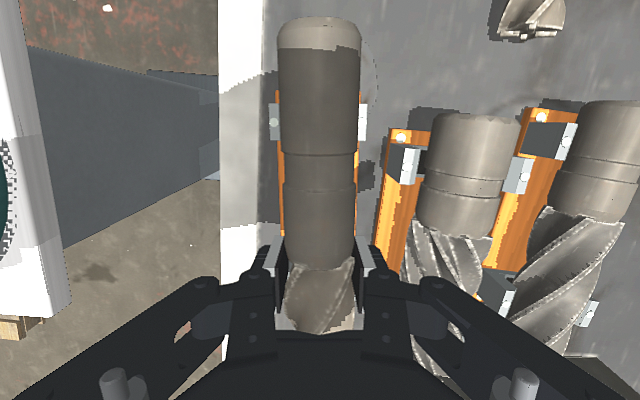

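The d38 is aligned over the small cradle. Lowering in stages.

```bash
python3 -m inch '{"slide":[[-0.0005,-0.0008,0.02],[0,0,0.02],[0,0,0.015],[0,0,0.008],[0,0,0],[0,0,0]],"rotation":[[0,0,0],[0,0,0],[0,0,0],[0,0,0],[0,0,0],[0,0,0]],"fingers":[0.02,0.02,0.02,0.02,0.02,0.02]}'; python3 go.py .4243 0 .0273 .0856
```

```text
t: 26.7
tcp_pos: [0.424, 0.0002, 0.0498]
eef_rot: [-2.123, -2.314, 0.001]
contact_force: [0.1, 0.2, -6.2]
grip_width: 0.399
gripper_force: 81.9
t 26.7 tcp [4.24e-01 2.00e-04 4.98e-02] slide [-0.0002  0.0003  0.0225] slide after turn [-0.0002  0.0003  0.0225] rot [-0.0014 -0.0004  0.0004] F [ 0.1  0.2 -6.2] w 0.0341 gf 81.9
```

```bash
python3 -m inch '{"slide":[[0,0,0.008],[0,0,0.006],[0,0,0.004],[0,0,0.002],[0,0,0.001],[0,0,0]],"rotation":[[0,0,0],[0,0,0],[0,0,0],[0,0,0],[0,0,0],[0,0,0]],"fingers":[0.02,0.02,0.02,0.02,0.02,0.02]}'; python3 go.py .4243 0 .0273 .0856;  python3 -m inch '{"slide":[[0,0,0.001],[0,0,0]],"rotation":[[0,0,0],[0,0,0]],"fingers":[0.02,0.02]}'
```

```text
t: 27.45
tcp_pos: [0.4236, 0.0002, 0.0284]
eef_rot: [-2.123, -2.314, 0.002]
contact_force: [-0.7, -0.1, -6.8]
grip_width: 0.396
gripper_force: 82.0
t 27.45 tcp [4.236e-01 2.000e-04 2.840e-02] slide [-0.0003  0.0007  0.0011] slide after turn [-0.0003  0.0007  0.0011] rot [-0.0021 -0.0006  0.0005] F [-0.7 -0.1 -6.8] w 0.0338 gf 82.0
t: 27.7
tcp_pos: [0.4236, 0.0002, 0.0273]
eef_rot: [-2.123, -2.313, 0.002]
contact_force: [1.2, -0.8, -6.2]
grip_width: 0.402
gripper_force: 82.0
```

```bash
python3 -m inch '{"slide":[[0,0,0.001],[0,0,0]],"rotation":[[0,0,0],[0,0,0]],"fingers":[0.02,0.02]}'
```

```text
t: 27.95
tcp_pos: [0.4237, 0.0002, 0.0272]
eef_rot: [-2.123, -2.314, 0.003]
contact_force: [-10.6, -0.4, 30.6]
grip_width: 0.397
gripper_force: 86.8
```

On the floor. I'll back off, release and rise.

```bash
python3 -m inch '{"slide":[[0,0,-0.0012],[0,0,0],[0,0,0],[0,0,0],[0,0,-0.01],[0,0,-0.03],[0,0,-0.05],[0,0,-0.05],[0,0,-0.06],[0,0,0],[0,0,0]],"rotation":[[0,0,0],[0,0,0],[0,0,0],[0,0,0],[0,0,0],[0,0,0],[0,0,0],[0,0,0],[0,0,0],[0,0,0],[0,0,0]],"fingers":[0.02,0.055,0.055,0.055,0.055,0.055,0.055,0.055,0.055,0.055,0.055]}'
python3 - <<'E'
from h import *
import pickle
s=ctrl.get_state(); pickle.dump(s,open("s12.pkl","wb"))
cv2.imwrite("pics/w12.png",ctrl.snapshot("wrist"))
E
```

```text
t: 29.32
tcp_pos: [0.4237, -0.0001, 0.2276]
eef_rot: [-2.123, -2.314, 0.002]
contact_force: [0.4, -0.5, -0.4]
grip_width: 0.645
gripper_force: 0.0
```

View pics/w12.png

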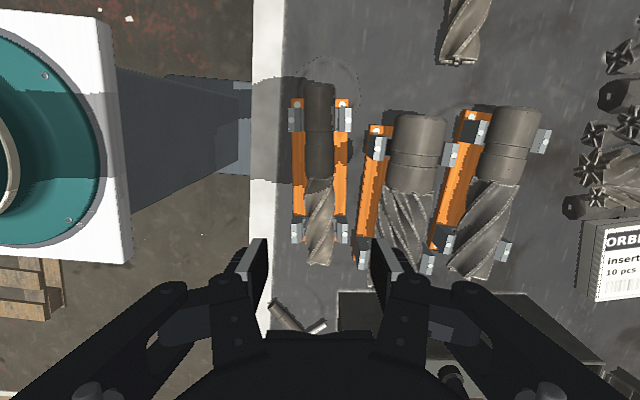

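All three are seated: d38 (319,82)–(319,265), d60 around (410,200), d50 around (500,190). I'll check the lengthways centring numerically and then hand in.

```bash
python3 - <<'E'
from h import *
import pickle
C={"small":((.4243,.001),.0856),"large":((.526,-.0236),.0027),"medium":((.627,.0014),-.0481)}
for f,n,px,z in(("s12","small",[[319,82],[319,265]],.057),("s9","large",[[318,80],[314,279]],.079),("s6","medium",[[318,93],[317,280]],.069)):
    s=pickle.load(open(f+".pkl","rb")); P=plane("wrist",px,z,s)[:,:2]; (c,a)=C[n]; u=np.array([-np.sin(a),np.cos(a)])
    d=P.mean(0)-c; print(n,"along",(d@u).round(4),"side",(d@[u[1],-u[0]]).round(4),"L",np.linalg.norm(P[0]-P[1]).round(4))
E
```

```text
small along 0.0005 side -0.0009 L 0.2091
large along 0.0001 side -0.0012 L 0.2076
medium along -0.0041 side 0.0006 L 0.2005
```

```bash
python3 -c "
from station import ctrl
print(ctrl.job_done())"
```

```text
the job is handed in; nothing more can be done
None
```

All three straight-shank cutters are down on the notch floors of their own cradles, within about 4 mm of centre lengthways by my camera measurements; the taper-shank cutters and chuck key were left alone, and the job was handed in at about 29 s with no verdict returned.

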